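# Find the loaded slip-tool cartridge by weight and hand it over

### The arm

A 6-joint arm with a two-finger parallel gripper is mounted at the origin on the work surface. World frame = base frame: x ahead of the robot, y to its left, z up, the work surface at z = 0. Lengths are in m, angles in rad, forces in N, time in s.
With the tool pointing down it reaches from about 0.4 to 0.825 m from the base axis. Payload 7 kg.
Tool frame: the origin (TCP) lies midway between the tips of the shut fingers; the grasp point (between the pads) lies 19 mm behind it; z points along the fingers, y is the line along which they close (so a half turn about z gives the same grasp; the last joint's range is limited). The gripper opens to 88 mm and grips with 3 to 60 N. Pads are 19 mm wide; open, the fingers measure 130 mm over their backs; the gripper's body (78 mm by 193 mm) begins 47 mm behind the grasp point.
Start: joints at [1.513, 0.359, 0.012, 0, -1.224, -0.288], TCP at [0.229, 0.635, 0.227] pointing down, gripper open.
Joint ranges: [-3.07, 3.07], [-1.43, 2.12], [-1.02, 1.25], [-3.03, 1.67], [-3.05, -0], [-3.03, 3.03]. Speed limits (rad/s): [2.39, 2.39, 3.01, 3.14, 3.14, 3.14].

### API

Orientations are given as [roll, pitch, yaw] about the fixed x, y, z axes, in that order (R = Rz(yaw) Ry(pitch) Rx(roll)).
In Python, from station import arm gives the robot as it stands. The module is installed in compiled form; this text tells all that it offers.
- The arm moves only by the tool carry_out, never from a script. Its argument "commands" is a list of rows, each a list of 4 numbers: the shift along the world's x, y, z in units of 50 mm (1.0 is 50 mm), then the turn about the world's z in units of 6 degrees (1.0 is 6 degrees). A call has exactly 10 rows; each row is the pose to reach, as a shift and turn from the pose commanded when the call began; what a row does not reach only later rows make up. A row lasts 1/8 s, in which the tool goes at most 62.5 mm and 10.7 degrees, less where a joint would pass 70% of its speed; a pose out of reach is approached as far as the arm can. A call with a gripper value outside its range is refused whole. "claw" is the closure, from 0 (fully open) to 1 (shut), set as the call begins (left out, the last holds). The fingers move at their own pace and stop on an object; "force" is the grip in N (left out, the last holds). Time passes only in rows, so rows that repeat a pose let the fingers close, or fill a call up. It gives the time, the measured TCP pose, the force, the opening and the grip force at its end, in the units of the state.
- arm.get_state(): the state, without advancing time (a new reading comes with each control period).
- arm.grab_frame(name): name is "scene" or "top"; returns a dict with "pixels" (480x640x3 uint8, red, green, blue), "fx", "fy", "cx", "cy" (pixels), "k1" (the pictures are not rectified: a ray, as slopes to the right and down, at radius r is drawn at 1 + k1 r^2 times it, then the intrinsics apply), "eye" and "orientation" of the camera in the world. Camera axes: x right, y down, z forward; pixel columns grow to the right and rows downward; lengths in m; the calibration is good to about 2 mm. A picture is of the moment at which its call begins. There is no depth.
- arm.job_done(): hands the job in; it is judged then, once.
Trained networks look in a picture, given as the dict that the camera call returned (one of the last four; its "shot" number tells which), for a name from the list of things; names that differ only in an ending like _2 or _b are one class to them, and where a whole thing is asked for, a point or a joint stands for the part that bears it (a point fixed in the world has none). Each returns a list of dicts, best first, with "conf" (0 to 1); they miss things now and then, are a little off and sometimes report something else, mostly with a low value. They report only what shows in the picture. A call takes as long as a camera call. They do not tell look-alikes from the thing itself.
- arm.regions_of(picture, query): "pixels" (480x640 bool, what is visible of it) and "uv" ([column, row] in pixels, amid what is visible of it).
- arm.mark_of(picture, query): "uv" ([column, row] in pixels: a listed point, or the origin of a listed thing).
The state is a dict: "t": time; "q": joint angles; "qd": joint speeds; "joint_efforts": joint torques, N m; "eef_pos": TCP position; "ee_rot": TCP orientation; "force": force on the tool from outside, world axes, zero at the start; "moment": the same for the moment, N m; "width": finger opening in m; "gripper_force": force on a finger pad.
Only numpy, scipy, OpenCV 4.12 (cv2) and the standard library are available. Lean on these libraries where they do the work, as an engineer would, in place of code of your own. Each camera call takes 0.05 s, during which the arm holds its last target. There are 200 camera calls.

### The job

Slide the carrier's transport lock by its black grip all the way to its open end stop (to the robot's left). Then lift the two look-alike cartridges in turn, a few centimetres clear of the carrier, to feel which is heavier (it has the real core, the other only a plastic dummy), standing the lighter one upright back on the carrier plate; after the lighter one has been lifted and put back, take up the heavier one and present it over the middle of the low, empty open tray on the other side of the bench, upright and still, its foot about 10 cm above the bench. Finish while holding it there; keep both cartridges upright throughout, leave the lock open and do not disturb the other things on the bench.

Things in the scene. Friction and masses are not known exactly. Their poses are not given: they have to be found in the camera images.
- carrier: Plywood carrier plate, fixed to the bench, 150 mm (x) by 280 mm (y), 12 mm thick; origin at the centre of its underside on the bench, z up. The cartridges stand on it at x = 0, y = -80 mm and +80 mm, 160 mm apart. The lock bar runs along its +x side.
- lock (a joint): Transport lock, a flat steel bar that slides along the carrier's +y: 0 = locked, 0.05 m = open, against its end stop. When locked, two teeth (8.5 to 14.5 mm above the carrier plate) reach over the foot flanges and hold the cartridges down; open, they clear the flanges. It starts at 0 to 0.012, has about 2.5 N of friction and stays where it is left.
- lock_grip (a point): Point in the black upright grip block of the lock, 24 mm (carrier x) by 14 mm (carrier y), 68 mm out from the carrier's centre line on the +x side; its top is 72 mm above the bench and this point is 16 mm below the top. The free height of the block is 44 mm. It moves along the carrier's y with the lock.
- cartridge_a_mid (a point): First closed steel cartridge: 40 mm in diameter, 80 mm tall, with a 56 mm diameter, 6 mm thick foot flange. Point: on its axis (z) half-way up, 40 mm above its underside. Starts upright on the carrier at carrier y = -80 mm, this point at z = 0.052. Looks the same as the other; weighs 0.2-0.35 kg with the dummy or 0.55-0.8 kg with the real core, either way round; core loose by 2 mm.
- cartridge_b_mid (a point): Second closed steel cartridge: 40 mm in diameter, 80 mm tall, with a 56 mm diameter, 6 mm thick foot flange. Point: on its axis (z) half-way up, 40 mm above its underside. Starts upright on the carrier at carrier y = +80 mm, this point at z = 0.052. Looks the same as the other; weighs 0.2-0.35 kg with the dummy or 0.55-0.8 kg with the real core, either way round; core loose by 2 mm.
- tray_mid (a point): Centre of the inner floor (4 mm above the bench) of the low open sheet-metal tray, fixed, 160 mm (x) by 140 mm (y), rim 45 mm above the bench; the heavier cartridge is presented over this point. The tray is on the other side of the bench from the carrier, left or right.
- slip_pad_mid (a point): Bystander: steel slip pad 85 x 32 x 20 mm with round studs, lying loose; the point is its centre. Leave alone.
- coupling: Bystander: loose short pipe coupling, a ring 72 mm in outer diameter and 50 mm tall; origin at the centre of its underside. Leave alone.
- spray_can: Bystander: loose spray can 66 mm in diameter, 190 mm tall; origin at the centre of its underside. Leave alone.
Things that resemble listed ones, but are neither listed nor needed, are in the scene too. Leave any pink or purple look-alike of the part that bears cartridge_b_mid alone.

How it is judged:
On the way, in this order (a step that is already met when the one before it is completed fails the run):
1. the transport lock is slid to its open end stop (above 45 mm of 50) (value of joint lock above 0.045 m), for 0.2 s.
2. the lighter cartridge is lifted by the fingers, at least 20 mm above its standing height, free of carrier and lock (((distance between core_dummy and cartridge_a below 0.02 m and (contact force between the fingers and cartridge_a above 1 N and contact force between cartridge_a and carrier below 0.05 N and contact force between cartridge_a and lock below 0.05 N and z of cartridge_a_mid in the frame of carrier above 0.072 m)) or (distance between core_dummy and cartridge_b below 0.02 m and (contact force between the fingers and cartridge_b above 1 N and contact force between cartridge_b and carrier below 0.05 N and contact force between cartridge_b and lock below 0.05 N and z of cartridge_b_mid in the frame of carrier above 0.072 m)))), for 0.2 s.
3. the lighter cartridge stands upright on the carrier plate again, let go (((distance between core_dummy and cartridge_a below 0.02 m and (z of cartridge_a_mid in the frame of carrier between 0.045 and 0.058 m and x of cartridge_a_mid in the frame of carrier between -0.065 and 0.065 m and y of cartridge_a_mid in the frame of carrier between -0.135 and 0.135 m and angle between cartridge_a_mid's own z axis and vertical below 0.12 rad and contact force between the fingers and cartridge_a below 0.1 N and linear speed of cartridge_a below 0.03 m/s)) or (distance between core_dummy and cartridge_b below 0.02 m and (z of cartridge_b_mid in the frame of carrier between 0.045 and 0.058 m and x of cartridge_b_mid in the frame of carrier between -0.065 and 0.065 m and y of cartridge_b_mid in the frame of carrier between -0.135 and 0.135 m and angle between cartridge_b_mid's own z axis and vertical below 0.12 rad and contact force between the fingers and cartridge_b below 0.1 N and linear speed of cartridge_b below 0.03 m/s)))), for 0.2 s.
4. the heavier cartridge is lifted by the fingers, at least 20 mm above its standing height (((distance between core_full and cartridge_a below 0.02 m and (contact force between the fingers and cartridge_a above 1 N and contact force between cartridge_a and carrier below 0.05 N and contact force between cartridge_a and lock below 0.05 N and z of cartridge_a_mid in the frame of carrier above 0.072 m)) or (distance between core_full and cartridge_b below 0.02 m and (contact force between the fingers and cartridge_b above 1 N and contact force between cartridge_b and carrier below 0.05 N and contact force between cartridge_b and lock below 0.05 N and z of cartridge_b_mid in the frame of carrier above 0.072 m)))), for 0.2 s.
At the end, for the whole second after the job is handed in: Heavier cartridge held by the fingers alone, still, within 0.2 rad of upright, axis within 45 mm of the tray's middle, foot at least 75 mm above the bench; the lighter stands upright (0.12 rad), let go and at rest, on the carrier plate; lock open (above 45 mm) (value of joint lock above 0.045 m and ((distance between core_full and cartridge_a below 0.02 m and ((contact force between the fingers and cartridge_a above 1 N and contact force between cartridge_a and carrier below 0.05 N and contact force between cartridge_a and lock below 0.05 N and z of cartridge_a_mid in the frame of carrier above 0.115 m) and horizontal distance between cartridge_a_mid and tray_mid below 0.045 m and angle between cartridge_a_mid's own z axis and vertical below 0.2 rad and linear speed of cartridge_a below 0.03 m/s and contact force between cartridge_a and tray below 0.05 N) and (z of cartridge_b_mid in the frame of carrier between 0.045 and 0.058 m and x of cartridge_b_mid in the frame of carrier between -0.065 and 0.065 m and y of cartridge_b_mid in the frame of carrier between -0.135 and 0.135 m and angle between cartridge_b_mid's own z axis and vertical below 0.12 rad and contact force between the fingers and cartridge_b below 0.1 N and linear speed of cartridge_b below 0.03 m/s)) or (distance between core_full and cartridge_b below 0.02 m and ((contact force between the fingers and cartridge_b above 1 N and contact force between cartridge_b and carrier below 0.05 N and contact force between cartridge_b and lock below 0.05 N and z of cartridge_b_mid in the frame of carrier above 0.115 m) and horizontal distance between cartridge_b_mid and tray_mid below 0.045 m and angle between cartridge_b_mid's own z axis and vertical below 0.2 rad and linear speed of cartridge_b below 0.03 m/s and contact force between cartridge_b and tray below 0.05 N) and (z of cartridge_a_mid in the frame of carrier between 0.045 and 0.058 m and x of cartridge_a_mid in the frame of carrier between -0.065 and 0.065 m and y of cartridge_a_mid in the frame of carrier between -0.135 and 0.135 m and angle between cartridge_a_mid's own z axis and vertical below 0.12 rad and contact force between the fingers and cartridge_a below 0.1 N and linear speed of cartridge_a below 0.03 m/s)))); the arm keeps its last pose, push and grip.
It fails at once if a cartridge is lifted while the lock is not open (value of joint lock below 0.035 m and z of any of cartridge_a_mid, cartridge_b_mid in the frame of carrier above 0.072 m).
It fails at once if a cartridge is tipped more than 0.5 rad (angle between any of cartridge_a_mid, cartridge_b_mid's own z axis and vertical above 0.5 rad).
It fails at once if a bystander is moved more than 30 mm (distance of any of slip_pad_mid, coupling, spray_can from where it was at the start of the episode above 0.03 m).
It also fails if it takes over 72 s, if anything falls off the work surface, if the arm or the gripper's body presses on something with over 40 N, if the wrist force passes 120 N, or if a joint passes its speed limit or range.

## Working session

There is one attempt and no reset: what is moved stays moved. The work goes in short steps, Python scripts to look and compute and a tool call to move; the robot and the scene stay as the last step left them, time stands still between calls to the robot, and variables do not carry over. Pictures are saved under pics/ and viewed, at most 10 in all, crops included, and the job is handed in when it is done.

Besides the shell and the picture viewer there is one more tool, called after "Call:" by a JSON object that holds its "fn" and its "kwargs", one argument or row to a line. carry_out: Moves the arm, as the interface text tells. Its arguments: {"type":"object","properties":{"commands":{"type":"array","items":{"type":"array","items":{"type":"number"}}},"claw":{"type":"number"},"force":{"type":"number"}},"required":["commands"]}

```bash
mkdir -p pics; cat > h.py <<'E'
import numpy as np, cv2
from scipy.spatial.transform import Rotation as R
from station import arm
def rot(o):
    o=np.array(o,float)
    return o if o.shape==(3,3) else (R.from_euler('xyz',o).as_matrix() if o.size==3 else R.from_quat(o).as_matrix())
def ray(p,uv):
    d=np.array([(uv[0]-p['cx'])/p['fx'],(uv[1]-p['cy'])/p['fy']]); s=d.copy()
    for _ in range(20): s=d/(1+p['k1']*(s@s))
    return rot(p['orientation'])@np.array([s[0],s[1],1])
def onz(p,uv,z):
    r=ray(p,uv); e=np.array(p['eye']); return e+r*(z-e[2])/r[2]
def tri(ps,uvs):
    A=np.zeros((3,3));b=np.zeros(3)
    for p,u in zip(ps,uvs):
        r=ray(p,u); r/=np.linalg.norm(r); M=np.eye(3)-np.outer(r,r); A+=M; b+=M@np.array(p['eye'])
    return np.linalg.solve(A,b)
E
cat > a.py <<'E'
from h import *
np.set_printoptions(precision=4,suppress=True)
P={n:arm.grab_frame(n) for n in('scene','top')}
for n,p in P.items():
    cv2.imwrite(f'pics/{n}0.png',p['pixels'][:,:,::-1]); print(n,p['eye'],p['orientation'],p['fx'],p['k1'])
Z=dict(carrier=0,lock_grip=.056,cartridge_a_mid=.052,tray_mid=.004,slip_pad_mid=.01,coupling=0,spray_can=0)
for q,z in Z.items():
    for n,p in P.items():
        for m in arm.mark_of(p,q)[:4]: print(q,n,round(m['conf'],2),np.round(m['uv'],1),onz(p,m['uv'],z)[:2])
s=arm.get_state(); print(s)
E
python3 a.py
```

```text
scene [1.3001 0.368  0.7291] [-2.2788  0.0006  1.9126] 488.15287477052186 0.018395401067483094
top [0.4716 0.1328 1.3757] [-3.0549 -0.0124 -1.5808] 551.6881375475707 -0.1175185338329453
carrier scene 0.66 [198.3 229.9] [ 0.5669 -0.1736]
carrier top 0.92 [434.2 256.5] [ 0.5569 -0.1769]
lock_grip scene 0.59 [180.5 224.3] [ 0.6194 -0.1779]
lock_grip top 0.57 [437.  227.6] [ 0.6237 -0.1732]
lock_grip top 0.32 [435.1 258.7] [ 0.5481 -0.1663]
cartridge_a_mid scene 0.93 [166.1 205.3] [ 0.5661 -0.2486]
cartridge_a_mid scene 0.44 [232.2 214.8] [ 0.5471 -0.0898]
cartridge_a_mid top 0.6 [467.7 251.6] [ 0.5648 -0.2483]
tray_mid scene 0.97 [351.8 243.1] [0.4965 0.177 ]
tray_mid top 0.82 [296.4 286.4] [0.4857 0.1701]
tray_mid top 0.25 [324.  174.8] [0.7663 0.0985]
slip_pad_mid scene 0.62 [271.7 322. ] [0.7688 0.0987]
slip_pad_mid top 0.93 [325.  173.9] [0.7673 0.0962]
coupling scene 0.85 [162.1 294.6] [ 0.7702 -0.1402]
coupling scene 0.62 [201.9 227.9] [ 0.5576 -0.1693]
coupling top 0.88 [416.6 172. ] [ 0.7734 -0.1381]
spray_can scene 0.77 [513.3 314.1] [0.587  0.5261]
spray_can top 0.87 [152.7 248.1] [0.5845 0.532 ]
{'t': 0.8, 'q': array([ 1.5131,  0.3586,  0.0119, -0.    , -1.2241, -0.2881]), 'qd': array([-0.0015,  0.0001, -0.0026, -0.0006,  0.0005,  0.0006]), 'joint_efforts': array([  0.    , -58.229 ,  29.3292,   7.0025,   0.0127,  -0.    ]), 'eef_pos': array([0.2288, 0.635 , 0.2266]), 'ee_rot': array([-3.1416,  0.    , -0.3458]), 'force': array([-0.1735,  0.453 , -0.0132]), 'moment': array([-0.0029,  0.0283, -0.0485]), 'gripper_force': 0.0, 'width': 0.08755665743580335}
```

View pics/scene0.png

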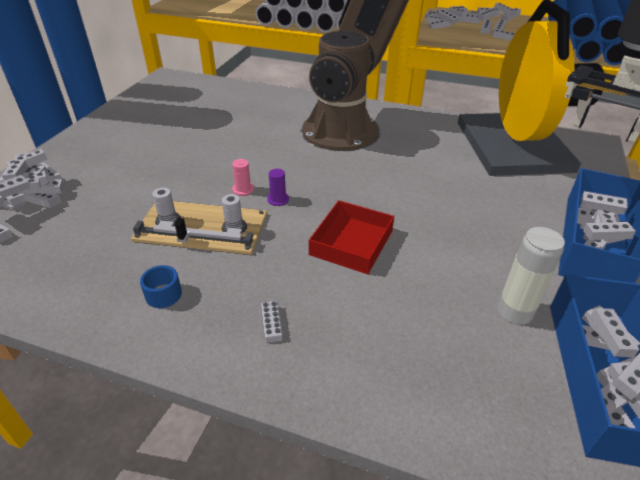

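View pics/top0.png

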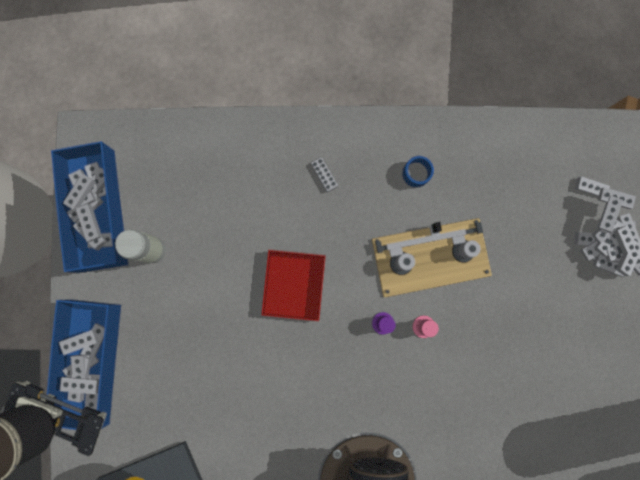

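The scene picture shows cartridges at about (165,205) and (232,213), the grip at (180,228) and the tray at (352,237). In the top picture the carrier's corners are near (375,240), (485,221), (491,272), (385,295), the tray is at (294,286), and the pink and purple look-alikes are nearer the robot. Next I'll fit the carrier rectangle.

```bash
cat > b.py <<'E'
from h import *
np.set_printoptions(precision=4,suppress=True)
def look():
    return {n:arm.grab_frame(n) for n in('scene','top')}
def carrier(p):
    im=p['pixels'].astype(int); r,g,b=im[...,0],im[...,1],im[...,2]
    m=((r-b>40)&(g-b>15)&(r>120)).astype(np.uint8)
    m[:200]=0;m[320:]=0;m[:,:350]=0;m[:,520:]=0
    c=max(cv2.findContours(m,0,1)[0],key=cv2.contourArea).reshape(-1,2)
    w=np.array([onz(p,u,.012)[:2] for u in c])*1000
    rc=cv2.minAreaRect(w.astype(np.float32)); bx=cv2.boxPoints(rc)
    e=bx[1]-bx[0]; f=bx[2]-bx[1]; L=e if np.hypot(*e)>np.hypot(*f) else f
    a=np.arctan2(L[1],L[0])-np.pi/2; a=(a+np.pi/2)%np.pi-np.pi/2
    return np.array(rc[0])/1000,a,rc[1]
if __name__=='__main__':
    P=look(); p=P['top']; c,a,sz=carrier(p); print(c,np.degrees(a),sz)
    ex=np.array([np.cos(a),np.sin(a)]); ey=np.array([-ex[1],ex[0]])
    print('A',c-.08*ey,'B',c+.08*ey,'grip locked0',c+.068*ex)
    for q in('cartridge_a_mid','lock_grip','tray_mid'):
        for n,pp in P.items():
            for m in arm.regions_of(pp,q)[:4]:
                mk=m['pixels']; v,u=np.nonzero(mk); z={'c':.092,'l':.072,'t':.045}[q[0]]
                print(q,n,round(m['conf'],2),np.round(m['uv'],1),mk.sum(),(u.min(),u.max(),v.min(),v.max()),onz(pp,m['uv'],z)[:2])
    im=p['pixels'].astype(int); m=((im[...,0]>90)&(im[...,1]<60)).astype(np.uint8)
    k=max(cv2.findContours(m,0,1)[0],key=cv2.contourArea).reshape(-1,2)
    w=np.array([onz(p,u,.045)[:2] for u in k])*1000; print('tray',cv2.minAreaRect(w.astype(np.float32)))
    g=im[215:240,420:455].sum(2)<130; v,u=np.nonzero(g); print('dark',u.mean()+420,v.mean()+215,len(u),onz(p,(u.mean()+420,v.mean()+215),.072))
    # from cartridge top
    S=cv2.resize(p['pixels'][200:310,350:510,::-1],None,fx=5,fy=5,interpolation=cv2.INTER_CUBIC); cv2.imwrite('pics/z1.png',S)
E
python3 b.py
```

```text
[ 0.5377 -0.1714] 10.653415 (113.4373550415039, 277.7824401855469)
A [ 0.5525 -0.2501] B [ 0.5229 -0.0928] grip locked0 [ 0.6045 -0.1589]
cartridge_a_mid scene 0.64 [164.6 207.7] 714 (np.int64(152), np.int64(180), np.int64(187), np.int64(223)) [ 0.6179 -0.2105]
cartridge_a_mid top 0.78 [467.8 252.5] 425 (np.int64(453), np.int64(479), np.int64(241), np.int64(261)) [ 0.5598 -0.2369]
lock_grip top 0.8 [433.2 238.4] 781 (np.int64(387), np.int64(466), np.int64(222), np.int64(256)) [ 0.5959 -0.1595]
tray_mid scene 0.7 [351.8 238.2] 4160 (np.int64(308), np.int64(393), np.int64(201), np.int64(273)) [0.5267 0.1834]
tray_mid top 0.77 [294.9 287.6] 3843 (np.int64(262), np.int64(325), np.int64(250), np.int64(320)) [0.4825 0.1726]
tray_mid top 0.74 [420.9 161.7] 473 (np.int64(402), np.int64(433), np.int64(156), np.int64(187)) [ 0.7895 -0.1408]
tray_mid top 0.65 [466.1 251.9] 420 (np.int64(453), np.int64(479), np.int64(241), np.int64(261)) [ 0.5646 -0.2463]
tray_mid top 0.52 [323.7 173.8] 437 (np.int64(312), np.int64(336), np.int64(158), np.int64(191)) [0.76   0.1003]
tray ((488.5819091796875, 177.75567626953125), (137.9452667236328, 157.87408447265625), 83.86083221435547)
dark 435.9423076923077 227.05769230769232 52 [ 0.6231 -0.1669  0.072 ]
```

View pics/z1.png

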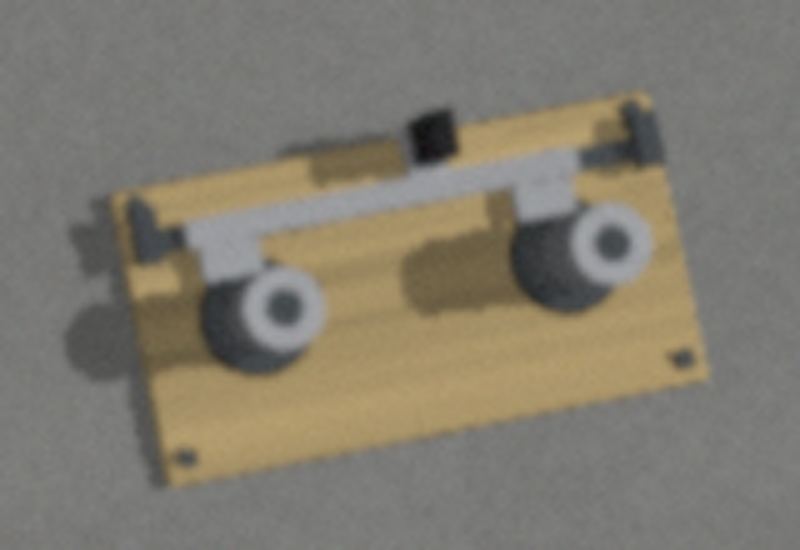

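The crop shows corners (112,198), (650,92), (707,380), (168,487), cartridge tops at (284,308) and (612,244), and the grip top at (432,137). The wood mask lost the strip beyond the lock, so I'll use the corners.

```bash
python3 - <<'E'
from b import *
p=arm.grab_frame('top')
f=lambda u,z:onz(p,((u[0]+.5)/5-.5+350,(u[1]+.5)/5-.5+200),z)[:2]
C=np.array([f(u,.012) for u in((112,198),(650,92),(707,380),(168,487))]); print(C,C.mean(0))
print([np.linalg.norm(C[i]-C[i-1]) for i in range(4)])
e=(C[0]-C[1]+C[3]-C[2]); a=np.arctan2(-e[0],e[1]); print('yaw',np.degrees(a))
c=C.mean(0);ex=np.array([np.cos(a),np.sin(a)]); ey=np.array([-ex[1],ex[0]])
A,B=f((612,244),.092),f((284,308),.092);G=f((432,137),.072)
print('model A',c-.08*ey,'B',c+.08*ey); print('meas A',A,'B',B,np.linalg.norm(A-B)); d=B-A; print(np.degrees(np.arctan2(-d[0],d[1])))
print('grip',G,'carrier frame',(G-c)@ex,(G-c)@ey)
E
```

```text
[[ 0.6009 -0.019 ]
 [ 0.6524 -0.2935]
 [ 0.5066 -0.3177]
 [ 0.4572 -0.0442]] [ 0.5543 -0.1686]
[np.float64(0.14588913720634472), np.float64(0.2793604954471661), np.float64(0.14776923352336144), np.float64(0.27792552218853583)]
yaw 10.434576889727778
model A [ 0.5688 -0.2473] B [ 0.5398 -0.0899]
meas A [ 0.5695 -0.2474] B [ 0.5409 -0.09  ] 0.1599929193870634
10.28721112916435
grip [ 0.6233 -0.1671] carrier frame 0.06813094084782706 -0.010977139045697873
```

Call:
{"fn": "carry_out", "kwargs": {
  "commands": [
    [0.4,-0.8,0,0.5],
    [0.8,-1.6,0,1],
    [1.2,-2.4,0,1.5],
    [1.6,-3.2,0,2],
    [2,-4,0,2.5],
    [2.4,-4.8,0,3],
    [2.8,-5.6,0,3.5],
    [3.2,-6.4,0,4],
    [3.6,-7.2,0,4.5],
    [4,-8,0,5]
  ],
  "claw": 0.3,
  "force": 20
}}

```text
t: 2.5
eef_pos: [0.4293, 0.2337, 0.2269]
ee_rot: [-3.141, -0.001, 0.18]
force: [0.8, 0.3, 0.1]
width: 0.0611
gripper_force: 0.0
```

Call:
{"fn": "carry_out", "kwargs": {
  "commands": [
    [0.4,-0.8,0,0],
    [0.8,-1.6,0,0],
    [1.2,-2.4,0,0],
    [1.6,-3.2,0,0],
    [2,-4,0,0],
    [2.4,-4.8,0,0],
    [2.8,-5.6,0,0],
    [3.2,-6.4,-0.5,0],
    [3.6,-7.2,-1,0],
    [3.88,-8.04,-1.5,0]
  ]
}}

```text
t: 3.75
eef_pos: [0.6236, -0.1683, 0.1508]
ee_rot: [3.141, -0.0, 0.178]
force: [-1.0, 0.4, 0.5]
width: 0.0613
gripper_force: 0.0
```

Call:
{"fn": "carry_out", "kwargs": {
  "commands": [
    [0,0.02,-0.3,0],
    [0,0.02,-0.6,0],
    [0,0.02,-0.9,0],
    [0,0.02,-1.2,0],
    [0,0.02,-1.5,0],
    [0,0.02,-1.8,0],
    [0,0.02,-2.0,0],
    [0,0.02,-2.2,0],
    [0,0.02,-2.2,0],
    [0,0.02,-2.2,0]
  ]
}}

```text
t: 5.0
eef_pos: [0.6231, -0.1661, 0.0419]
ee_rot: [3.141, -0.001, 0.178]
force: [-0.6, -0.6, -1.0]
width: 0.0613
gripper_force: 0.0
```

Call:
{"fn": "carry_out", "kwargs": {
  "commands": [
    [0,0,0,0],
    [0,0,0,0],
    [0,0,0,0],
    [0,0,0,0],
    [0,0,0,0],
    [0,0,0,0],
    [0,0,0,0],
    [0,0,0,0],
    [0,0,0,0],
    [0,0,0,0]
  ],
  "claw": 1,
  "force": 20
}}

```text
t: 6.25
eef_pos: [0.6228, -0.166, 0.0417]
ee_rot: [3.142, -0.0, 0.178]
force: [-0.2, -2.3, 1.4]
width: 0.0141
gripper_force: 20.0
```

Call:
{"fn": "carry_out", "kwargs": {
  "commands": [
    [-0.02,0.09,0,0],
    [-0.03,0.18,0,0],
    [-0.05,0.27,0,0],
    [-0.06,0.35,0,0],
    [-0.08,0.44,0,0],
    [-0.1,0.53,0,0],
    [-0.11,0.62,0,0],
    [-0.126,0.69,0,0],
    [-0.126,0.69,0,0],
    [-0.126,0.69,0,0]
  ]
}}

```text
t: 7.5
eef_pos: [0.6167, -0.1325, 0.0416]
ee_rot: [3.14, -0.0, 0.178]
force: [0.2, -8.5, 2.3]
width: 0.0138
gripper_force: 20.0
```

Call:
{"fn": "carry_out", "kwargs": {
  "commands": [
    [-0.01,0.04,0,0],
    [-0.015,0.08,0,0],
    [-0.02,0.12,0,0],
    [-0.03,0.15,0,0],
    [-0.033,0.18,0,0],
    [-0.036,0.2,0,0],
    [-0.036,0.2,0,0],
    [-0.036,0.2,0,0],
    [-0.036,0.2,0,0],
    [-0.036,0.2,0,0]
  ]
}}

```text
t: 8.75
eef_pos: [0.6159, -0.1278, 0.0417]
ee_rot: [3.135, -0.0, 0.177]
force: [8.2, -39.3, -7.9]
width: 0.0226
gripper_force: 20.0
```

The force rise and the finger being pushed back suggest the end stop. I'll ease off, open, lift and check with a picture.

Call:
{"fn": "carry_out", "kwargs": {
  "commands": [
    [0.01,-0.06,0,0],
    [0.02,-0.12,0,0],
    [0.02,-0.12,0,0],
    [0.02,-0.12,0,0],
    [0.02,-0.12,0,0],
    [0.02,-0.12,0,0],
    [0.02,-0.12,0,0],
    [0.02,-0.12,0,0],
    [0.02,-0.12,0,0],
    [0.02,-0.12,0,0]
  ],
  "claw": 0.4
}}

```text
t: 10.0
eef_pos: [0.6157, -0.1275, 0.0415]
ee_rot: [3.142, -0.0, 0.178]
force: [-0.2, -0.7, -0.7]
width: 0.0527
gripper_force: 0.0
```

Call:
{"fn": "carry_out", "kwargs": {
  "commands": [
    [0,0,0.3,0],
    [0,0,0.6,0],
    [0,0,1,0],
    [0,0,1.5,0],
    [0,0,2,0],
    [0,0,2.5,0],
    [-0.3,1,3,0],
    [-0.6,2,3,0],
    [-0.9,3,3,0],
    [-1.2,4,3,0]
  ],
  "claw": 0
}}

```text
t: 11.25
eef_pos: [0.5553, 0.074, 0.1933]
ee_rot: [-3.141, -0.002, 0.178]
force: [1.4, 0.4, -0.7]
width: 0.0872
gripper_force: 0.0
```

```bash
python3 - <<'E'
from b import *
print(arm.get_state()['eef_pos'],arm.get_state()['force'])
p=arm.grab_frame('top')
S=cv2.resize(p['pixels'][200:310,350:510,::-1],None,fx=5,fy=5,interpolation=cv2.INTER_CUBIC); cv2.imwrite('pics/z2.png',S)
E
```

```text
[0.5553 0.074  0.1933] [ 1.4409  0.3766 -0.6777]
```

View pics/z2.png

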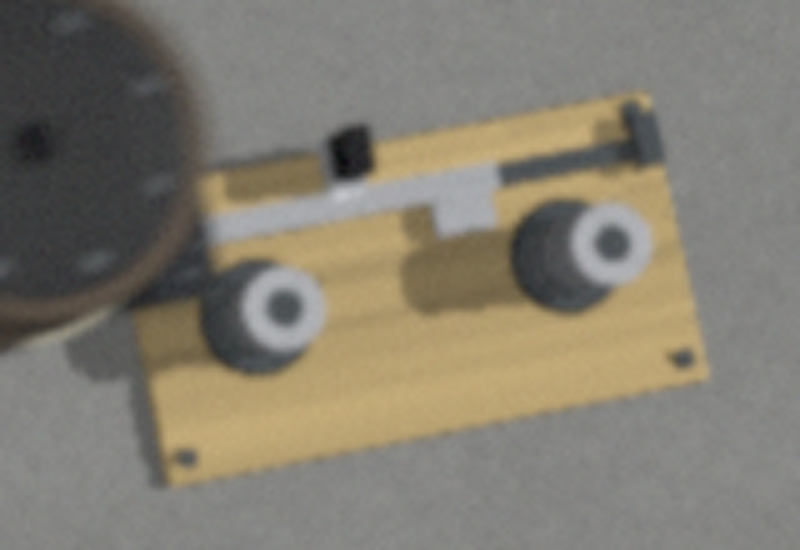

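The grip top moved from (432,137) to (350,153), about 39.5 mm. Together with the 39 N stop and a start of 0–12 mm, that means the lock is open. The teeth have also moved clear of the flanges, and the cartridges haven't moved. Next I'll take cartridge B.

Call:
{"fn": "carry_out", "kwargs": {
  "commands": [
    [-0.05,-0.6,0,0],
    [-0.12,-1.4,0,0],
    [-0.2,-2.2,0,0],
    [-0.28,-3,0,0],
    [-0.3,-3.28,0,0],
    [-0.3,-3.28,0,0],
    [-0.3,-3.28,-0.4,0],
    [-0.3,-3.28,-0.8,0],
    [-0.3,-3.28,-1.2,0],
    [-0.3,-3.28,-1.6,0]
  ]
}}

```text
t: 12.55
eef_pos: [0.5412, -0.0903, 0.1114]
ee_rot: [-3.142, -0.001, 0.179]
force: [0.2, 0.2, -0.5]
width: 0.0878
gripper_force: 0.0
```

Call:
{"fn": "carry_out", "kwargs": {
  "commands": [
    [0,0,-0.3,0],
    [0,0,-0.6,0],
    [0,0,-0.9,0],
    [0,0,-1.1,0],
    [0,0,-1.3,0],
    [0,0,-1.44,0],
    [0,0,-1.44,0],
    [0,0,-1.44,0],
    [0,0,-1.44,0],
    [0,0,-1.44,0]
  ]
}}

```text
t: 13.8
eef_pos: [0.5409, -0.0915, 0.0399]
ee_rot: [-3.142, -0.001, 0.178]
force: [0.3, -0.2, 0.1]
width: 0.0882
gripper_force: 0.0
```

Call:
{"fn": "carry_out", "kwargs": {
  "commands": [
    [0,0,0,0],
    [0,0,0,0],
    [0,0,0,0],
    [0,0,0,0],
    [0,0,0,0],
    [0,0,0,0],
    [0,0,0,0],
    [0,0,0,0],
    [0,0,0,0],
    [0,0,0,0]
  ],
  "claw": 1,
  "force": 35
}}

```text
t: 15.05
eef_pos: [0.5407, -0.0913, 0.0396]
ee_rot: [-3.141, -0.0, 0.178]
force: [0.2, 2.7, 1.1]
width: 0.0401
gripper_force: 35.0
```

Call:
{"fn": "carry_out", "kwargs": {
  "commands": [
    [0,0,0.05,0],
    [0,0,0.15,0],
    [0,0,0.3,0],
    [0,0,0.5,0],
    [0,0,0.7,0],
    [0,0,0.85,0],
    [0,0,0.9,0],
    [0,0,0.9,0],
    [0,0,0.9,0],
    [0,0,0.9,0]
  ]
}}

```text
t: 16.3
eef_pos: [0.5405, -0.0915, 0.0842]
ee_rot: [-3.142, 0.001, 0.178]
force: [0.1, -0.0, -6.2]
width: 0.0401
gripper_force: 35.0
```

Call:
{"fn": "carry_out", "kwargs": {
  "commands": [
    [0,0,0,0],
    [0,0,0,0],
    [0,0,0,0],
    [0,0,0,0],
    [0,0,0,0],
    [0,0,0,0],
    [0,0,0,0],
    [0,0,0,0],
    [0,0,0,0],
    [0,0,0,0]
  ]
}}

```text
t: 17.55
eef_pos: [0.5407, -0.0915, 0.0846]
ee_rot: [-3.142, -0.0, 0.178]
force: [0.2, -1.6, -5.9]
width: 0.0404
gripper_force: 35.0
```

```bash
python3 - <<'E'
from b import *
for i in range(5):
    p=arm.grab_frame('scene'); s=arm.get_state(); print(s['force'],s['joint_efforts'])
cv2.imwrite('pics/z3.png',cv2.resize(p['pixels'][150:280,100:300,::-1],None,fx=4,fy=4))
E
```

```text
[-0.4366  0.6    -5.3853] [ -0.0004 -49.6923  25.1556   6.2645   0.0708   0.0002]
[ 0.5926  1.1932 -6.4012] [  0.0022 -49.6936  25.1566   6.2644   0.0712   0.0001]
[-0.4812 -0.07   -5.1452] [  0.0032 -49.6936  25.156    6.2647   0.0709   0.0001]
[-0.3632 -0.6472 -5.8558] [ -0.0025 -49.6938  25.1566   6.2649   0.071    0.0001]
[-0.4784 -0.0683 -5.8091] [  0.0012 -49.6937  25.1565   6.2647   0.0711   0.0001]
```

View pics/z3.png

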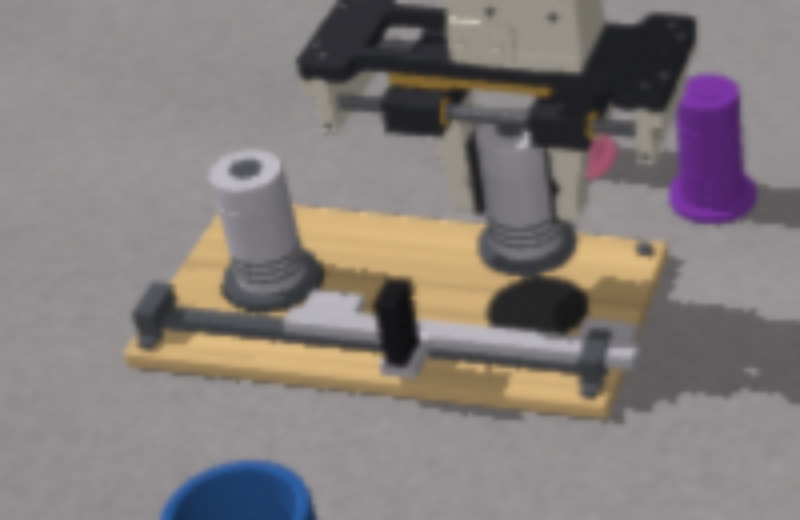

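The picture shows B held clear at crop (520,200), upright, with the lock open and its bar through the left bracket. The load is about 5.8 N (0.59 kg), so B is the heavy one. I'll put it back, lift and return A, then fetch B again.

Call:
{"fn": "carry_out", "kwargs": {
  "commands": [
    [0,0,-0.1,0],
    [0,0,-0.25,0],
    [0,0,-0.4,0],
    [0,0,-0.55,0],
    [0,0,-0.7,0],
    [0,0,-0.8,0],
    [0,0,-0.86,0],
    [0,0,-0.9,0],
    [0,0,-0.9,0],
    [0,0,-0.9,0]
  ]
}}

```text
t: 19.05
eef_pos: [0.5409, -0.0914, 0.0397]
ee_rot: [-3.142, -0.0, 0.178]
force: [0.4, 0.1, -6.8]
width: 0.04
gripper_force: 35.0
```

Call:
{"fn": "carry_out", "kwargs": {
  "commands": [
    [0,0,0,0],
    [0,0,0,0],
    [0,0,0,0],
    [0,0,0,0],
    [0,0,0,0],
    [0,0,0,0],
    [0,0,0,0],
    [0,0,0,0],
    [0,0,0,0],
    [0,0,0,0]
  ],
  "claw": 0
}}

```text
t: 20.3
eef_pos: [0.5407, -0.0915, 0.0396]
ee_rot: [3.142, 0.0, 0.178]
force: [-0.5, -0.7, 0.2]
width: 0.088
gripper_force: 0.0
```

Call:
{"fn": "carry_out", "kwargs": {
  "commands": [
    [0,0,0.3,0],
    [0,0,0.7,0],
    [0,0,1.1,0],
    [0,0,1.5,0],
    [0,0,1.9,0],
    [0.1,-0.5,1.9,0],
    [0.24,-1.3,1.9,0],
    [0.4,-2.1,1.9,0],
    [0.52,-2.8,1.9,0],
    [0.58,-3.13,1.9,0]
  ]
}}

```text
t: 21.55
eef_pos: [0.5699, -0.2497, 0.1355]
ee_rot: [3.141, -0.001, 0.176]
force: [0.3, 0.5, 0.2]
width: 0.0878
gripper_force: 0.0
```

```bash
python3 - <<'E'
from b import *
p=arm.grab_frame('scene'); s=arm.get_state(); print(s['eef_pos'],s['force'])
cv2.imwrite('pics/z4.png',cv2.resize(p['pixels'][150:280,100:300,::-1],None,fx=4,fy=4))
E
```

```text
[ 0.5701 -0.2506  0.1352] [ 2.0157 -1.2269  0.8023]
```

View pics/z4.png

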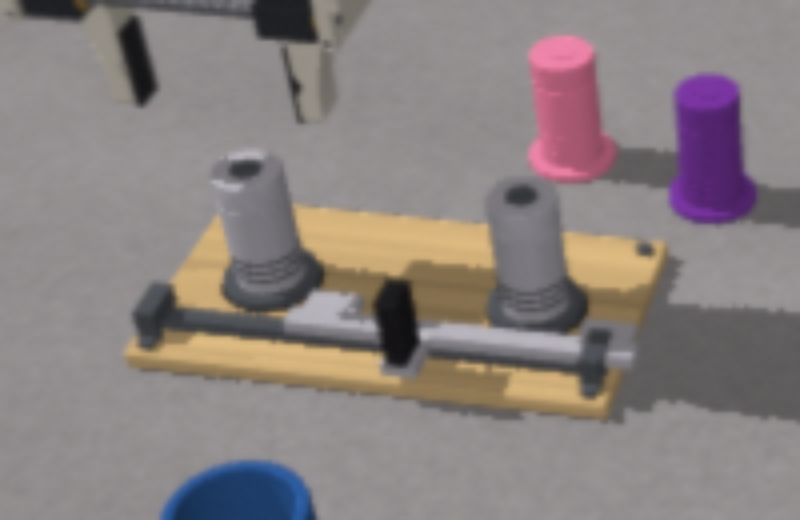

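B stands upright again at crop (525,260) and A is at (260,230) below the open fingers. Next is A.

Call:
{"fn": "carry_out", "kwargs": {
  "commands": [
    [0,0.06,-0.3,0],
    [0,0.06,-0.6,0],
    [0,0.06,-0.9,0],
    [0,0.06,-1.2,0],
    [0,0.06,-1.5,0],
    [0,0.06,-1.7,0],
    [0,0.06,-1.85,0],
    [0,0.06,-1.9,0],
    [0,0.06,-1.9,0],
    [0,0.06,-1.9,0]
  ]
}}

```text
t: 22.85
eef_pos: [0.57, -0.2451, 0.04]
ee_rot: [3.141, -0.001, 0.178]
force: [0.1, 0.0, 0.3]
width: 0.0877
gripper_force: 0.0
```

Call:
{"fn": "carry_out", "kwargs": {
  "commands": [
    [0,0,0,0],
    [0,0,0,0],
    [0,0,0,0],
    [0,0,0,0],
    [0,0,0,0],
    [0,0,0,0],
    [0,0,0,0],
    [0,0,0,0],
    [0,0,0,0],
    [0,0,0,0]
  ],
  "claw": 1,
  "force": 35
}}

```text
t: 24.1
eef_pos: [0.5699, -0.245, 0.0397]
ee_rot: [3.141, -0.0, 0.178]
force: [1.3, -2.3, 0.1]
width: 0.0394
gripper_force: 35.0
```

Call:
{"fn": "carry_out", "kwargs": {
  "commands": [
    [0,0,0.05,0],
    [0,0,0.15,0],
    [0,0,0.3,0],
    [0,0,0.5,0],
    [0,0,0.7,0],
    [0,0,0.85,0],
    [0,0,0.9,0],
    [0,0,0.9,0],
    [0,0,0.9,0],
    [0,0,0.9,0]
  ]
}}

```text
t: 25.35
eef_pos: [0.5695, -0.245, 0.0842]
ee_rot: [-3.141, 0.001, 0.178]
force: [0.1, 0.4, -3.2]
width: 0.0391
gripper_force: 35.0
```

Call:
{"fn": "carry_out", "kwargs": {
  "commands": [
    [0,0,0,0],
    [0,0,0,0],
    [0,0,0,0],
    [0,0,0,0],
    [0,0,0,0],
    [0,0,0,0],
    [0,0,0,0],
    [0,0,0,0],
    [0,0,0,0],
    [0,0,0,0]
  ]
}}

```text
t: 26.6
eef_pos: [0.5697, -0.245, 0.0846]
ee_rot: [-3.142, -0.0, 0.178]
force: [-0.2, 0.0, -2.7]
width: 0.0395
gripper_force: 35.0
```

A weighs about 3 N (0.3 kg), so it is the lighter one. I'll put it back and fetch B.

Call:
{"fn": "carry_out", "kwargs": {
  "commands": [
    [0,0,-0.1,0],
    [0,0,-0.25,0],
    [0,0,-0.4,0],
    [0,0,-0.55,0],
    [0,0,-0.7,0],
    [0,0,-0.8,0],
    [0,0,-0.86,0],
    [0,0,-0.9,0],
    [0,0,-0.9,0],
    [0,0,-0.9,0]
  ]
}}

```text
t: 27.85
eef_pos: [0.5698, -0.245, 0.0397]
ee_rot: [3.142, -0.0, 0.178]
force: [0.7, 1.2, -2.3]
width: 0.0392
gripper_force: 35.0
```

Call:
{"fn": "carry_out", "kwargs": {
  "commands": [
    [0,0,0,0],
    [0,0,0,0],
    [0,0,0,0],
    [0,0,0,0],
    [0,0,0,0],
    [0,0,0,0],
    [0,0,0,0],
    [0,0,0,0],
    [0,0,0,0],
    [0,0,0,0]
  ],
  "claw": 0
}}

```text
t: 29.1
eef_pos: [0.5697, -0.245, 0.0395]
ee_rot: [-3.142, 0.0, 0.178]
force: [0.6, -0.3, 0.1]
width: 0.0875
gripper_force: 0.0
```

Call:
{"fn": "carry_out", "kwargs": {
  "commands": [
    [0,0,0.3,0],
    [0,0,0.7,0],
    [0,0,1.1,0],
    [0,0,1.5,0],
    [0,0,1.9,0],
    [-0.1,0.5,1.9,0],
    [-0.24,1.3,1.9,0],
    [-0.4,2.1,1.9,0],
    [-0.52,2.8,1.9,0],
    [-0.58,3.07,1.9,0]
  ]
}}

```text
t: 30.35
eef_pos: [0.5408, -0.09, 0.1359]
ee_rot: [3.142, -0.002, 0.18]
force: [0.2, -0.5, 0.8]
width: 0.0876
gripper_force: 0.0
```

```bash
python3 - <<'E'
from b import *
p=arm.grab_frame('scene'); s=arm.get_state(); print(s['t'],s['eef_pos'],s['force'])
cv2.imwrite('pics/z5.png',cv2.resize(p['pixels'][150:280,100:300,::-1],None,fx=4,fy=4))
E
```

```text
30.4 [ 0.5406 -0.0896  0.1357] [-1.1182  1.1263 -0.5237]
```

View pics/z5.png

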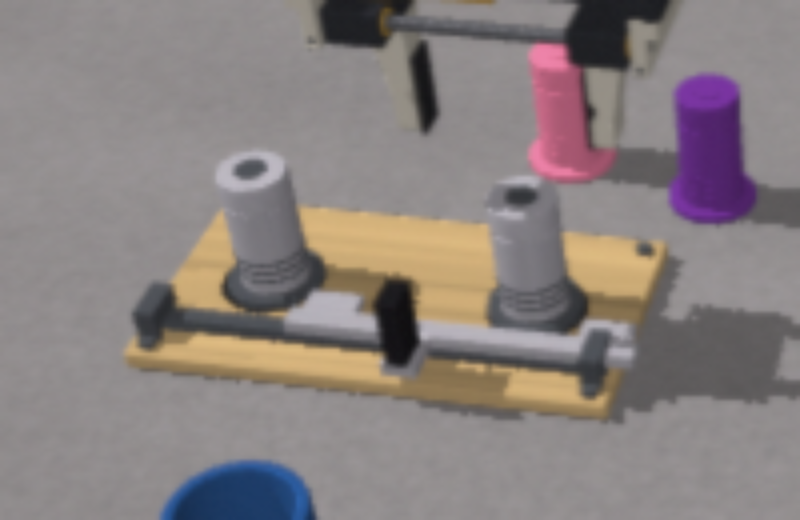

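Both cartridges stand upright, A at crop (265,230) and B at (525,260), with the fingers above B. I'll take B now.

Call:
{"fn": "carry_out", "kwargs": {
  "commands": [
    [0,-0.03,-0.3,0],
    [0,-0.03,-0.6,0],
    [0,-0.03,-0.9,0],
    [0,-0.03,-1.2,0],
    [0,-0.03,-1.5,0],
    [0,-0.03,-1.7,0],
    [0,-0.03,-1.85,0],
    [0,-0.03,-1.9,0],
    [0,-0.03,-1.9,0],
    [0,-0.03,-1.9,0]
  ]
}}

```text
t: 31.65
eef_pos: [0.541, -0.0929, 0.04]
ee_rot: [3.142, -0.001, 0.178]
force: [0.2, 0.4, 0.5]
width: 0.0876
gripper_force: 0.0
```

Call:
{"fn": "carry_out", "kwargs": {
  "commands": [
    [0,0,0,0],
    [0,0,0,0],
    [0,0,0,0],
    [0,0,0,0],
    [0,0,0,0],
    [0,0,0,0],
    [0,0,0,0],
    [0,0,0,0],
    [0,0,0,0],
    [0,0,0,0]
  ],
  "claw": 1,
  "force": 40
}}

```text
t: 32.9
eef_pos: [0.5408, -0.0928, 0.0396]
ee_rot: [-3.141, -0.0, 0.178]
force: [-0.1, 4.7, 0.8]
width: 0.0396
gripper_force: 40.0
```

Call:
{"fn": "carry_out", "kwargs": {
  "commands": [
    [0,0,0.05,0],
    [0,0,0.15,0],
    [0,0,0.35,0],
    [0,0,0.6,0],
    [0,0,0.9,0],
    [0,0,1.2,0],
    [0,0,1.5,0],
    [0,0,1.7,0],
    [0,0,1.8,0],
    [0,0,1.8,0]
  ]
}}

```text
t: 34.15
eef_pos: [0.5407, -0.093, 0.1297]
ee_rot: [-3.142, -0.0, 0.178]
force: [-0.9, 0.1, -5.8]
width: 0.0399
gripper_force: 40.0
```

Call:
{"fn": "carry_out", "kwargs": {
  "commands": [
    [-0.03,0.15,0,0],
    [-0.08,0.4,0,0],
    [-0.14,0.75,0,0],
    [-0.22,1.15,0,0],
    [-0.3,1.55,0,0],
    [-0.37,1.95,0,0],
    [-0.44,2.3,0,0],
    [-0.49,2.55,0,0],
    [-0.52,2.69,0,0],
    [-0.52,2.69,0,0]
  ]
}}

```text
t: 35.4
eef_pos: [0.5146, 0.0418, 0.1296]
ee_rot: [3.142, 0.0, 0.178]
force: [-0.2, 0.6, -6.5]
width: 0.04
gripper_force: 40.0
```

Call:
{"fn": "carry_out", "kwargs": {
  "commands": [
    [-0.03,0.15,0,0],
    [-0.08,0.4,0,0],
    [-0.14,0.75,0,0],
    [-0.22,1.15,0,0],
    [-0.3,1.55,0,0],
    [-0.37,1.95,0,0],
    [-0.44,2.3,0,0],
    [-0.49,2.55,0,0],
    [-0.52,2.69,0,0],
    [-0.52,2.69,0,0]
  ]
}}

```text
t: 36.65
eef_pos: [0.4886, 0.1763, 0.1295]
ee_rot: [3.141, 0.0, 0.178]
force: [-0.2, 0.5, -6.5]
width: 0.0396
gripper_force: 40.0
```

Call:
{"fn": "carry_out", "kwargs": {
  "commands": [
    [0,0,0,0],
    [0,0,0,0],
    [0,0,0,0],
    [0,0,0,0],
    [0,0,0,0],
    [0,0,0,0],
    [0,0,0,0],
    [0,0,0,0],
    [0,0,0,0],
    [0,0,0,0]
  ]
}}

```text
t: 37.9
eef_pos: [0.4887, 0.176, 0.1296]
ee_rot: [-3.142, -0.0, 0.178]
force: [-0.1, -1.0, -5.8]
width: 0.0395
gripper_force: 40.0
```

```bash
python3 - <<'E'
from b import *
p=arm.grab_frame('scene'); s=arm.get_state(); print(s['t'],s['eef_pos'],s['force'],s['width'])
cv2.imwrite('pics/z6.png',cv2.resize(p['pixels'][130:330,110:430,::-1],None,fx=2.5,fy=2.5))
E
```

```text
37.95 [0.4887 0.176  0.1296] [-0.4344  0.3245 -7.1902] 0.039703528743724924
```

View pics/z6.png

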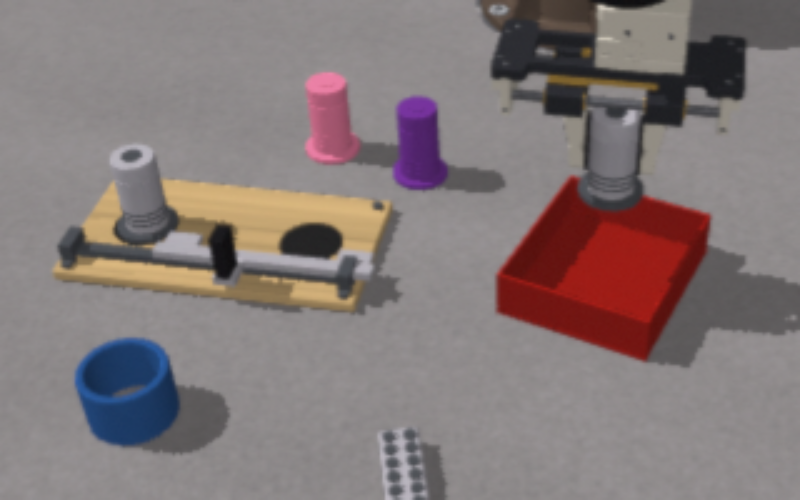

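The heavy cartridge hangs upright over the tray at crop (612,160), A stands at (140,190) and the lock is open. I'm handing it in.

```bash
python3 -c "
from station import arm
print(arm.job_done())"
```

```text
the job is handed in; nothing more can be done
None
```

I handed the job in at about 38 s with the lock open, the lighter cartridge (A, about 0.3 kg) back upright on the carrier, and the heavier one (B, about 0.6 kg) held upright over the tray, foot about 10 cm above the bench; no verdict was returned.

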